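# Light, focus lock, shutter: expose the record photograph

### The arm

A 7-joint arm with a two-finger parallel gripper is mounted at the origin on the work surface; the furniture and walls round the work are solid. World frame = base frame: x ahead of the robot, y to its left, z up, the work surface at z = 0. Lengths are in m, angles in rad, forces in N, time in s.
With the tool pointing down it reaches from about 0.4 to 0.75 m from the base axis. Payload 19.5 kg.
Tool frame: the origin (TCP) lies at the very end of the fingers, on their centre line; the grasp point (between the pads) lies 19 mm behind it; z points along the fingers, y is the direction in which the jaws open and shut (so a half turn about z gives the same grasp; the last joint's range is limited). The gripper opens to 85 mm and grips with 20 to 120 N. Pads are 22 mm wide; open, the fingers measure 114 mm over their backs; the gripper's body (76 mm by 85 mm) begins 54 mm behind the grasp point. The pads swing forward as they close: fully open they stand 13 mm farther back than shut.
Start: joints at [1.2, 0.707, -0.028, 1.485, 0.022, 0.951, -0.075], TCP at [0.186, -0.544, 0.231] pointing down, gripper open.
Joint ranges: [-2.71, 2.71], [-0.32, 2.16], [-1.57, 1.52], [0, 2.45], [-1.46, 4.6], [0, 2.02], [-2.83, 2.83]. Speed limits (rad/s): [1.89, 1.89, 2.57, 2.57, 3.01, 3.01, 3.01].

### API

Orientations are given as a unit quaternion [x, y, z, w].
In Python, from station import env gives the robot as it stands.
- The arm moves only by the tool drive_tool, never from a script. Its argument "increments" is a list of rows, each an object with "fingers": the closure in counts, from 0 (fully open) to 255 (shut); "dp": the shift along the world's x, y, z in cm, a list of three; "turn": the turn, a rotation vector about the world's x, y, z in degrees, a list of three. A call has 1 to 5 rows; each row shifts and turns the commanded pose from where the row before left it; what a row does not reach is not made up. A row lasts 1/8 s, in which the tool goes at most 62.5 mm and 10.7 degrees, less where a joint would pass 70% of its speed; a pose out of reach is approached as far as the arm can. A call with a gripper value outside its range is refused whole. The fingers move at their own pace and stop on an object; the grip force is fixed at half the most. Time passes only in rows, so rows that do not move let the fingers close. It gives the time, the measured TCP pose, the force and the opening at its end, in the units of the state.
- env.get_state(): the state, without advancing time (a new reading comes with each control period).
- env.get_image(name): name is "scene" or "side" or "wrist"; returns the picture (400x640x3 uint8, red, green, blue); there is no depth.
- env.camera_info(name): a dict with "intrinsics" (3x3 intrinsics, pixels), "dist" ([k1, k2, p1, p2, k3] as OpenCV has them; the pictures are not rectified), "rvec" (rotation vector, rad) and "tvec" (3), from world to camera coordinates, as OpenCV has them. Camera axes: x right, y down, z forward; pixel columns grow to the right and rows downward; lengths in m; the calibration is good to about 2 mm. A picture is of the moment at which its call begins: read the wrist's pose just before it. camera_info takes no time and is no camera call; for the wrist camera it gives the pose at the moment of the call.
- env.sign_off(): hands the job in, once; it reports no verdict.
The state is a dict: "t": time; "joint_pos": joint angles; "qd": joint speeds; "joint_torque": joint torques, N m; "position": TCP position; "tool_rot": TCP orientation; "ft_force": force on the tool from outside, world axes, zero at the start; "wrist_torque": the same for the moment, N m; "gripper_width": finger opening in m.
Only numpy, scipy, OpenCV 4.12 (cv2) and the standard library are available. Lean on these libraries where they do the work, as an engineer would, in place of code of your own. Each camera call takes 0.05 s, during which the arm holds its last target.

### The job

Take the record photograph of the glass ring foot lying on the light panel: with the fingers closed, press the dotted half of the panel's white rocker switch until it tips over (light on), then press the yellow focus-lock key on the key box down until it stays down, and then press the green shutter key fully down and keep it held down for the long exposure: finish while the fingers are still holding it down. Do not press the red cancel key, press neither key before the step ahead of it is done, and pick up nothing: the glass, the vials and the stone stay where they are.

Things in the scene. Friction and masses are not known exactly. Their poses are not given: they have to be found in the camera images.
- photo_stand: Fixed photo stand: a grey light panel, 320 (x) x 200 (y) mm, top face 24 mm above the table, white lit field; behind it a column with a camera, up to 260 mm high, 100 to 185 mm behind the origin. Origin on the table, 30 mm nearer the robot than the panel's centre; +x points to the camera column, +y to the rocker's dotted half. The rocker's pivot lies at x = -100, y = 0, z = 36 mm in this frame.
- rocker (a joint): The white V-shaped rocker switch on the front strip of the panel, 36 (x) x 60 (y) mm: angle in rad, 0 = off (dotted half raised by 0.28 rad, plain half level), 0.28 = on (dotted half level, its upper face 40 mm above the table). It starts within 0.03 of off, needs about 2 to 5 N on the dotted half and stays where it is left. The black frame round it tops out at 30 mm.
- rocker_dot (a point): Point on the upper face of the rocker's dotted half, at the blue dot, 19 mm from the pivot (half is 30 mm long); it moves with the rocker.
- key_box: Fixed grey key box with three keys in a row, 100 (x) x 220 (y) x 30 mm high. Origin under its centre on the table; the row of keys runs along its y axis, at y = -65, 0 and +65 mm.
- yellow_key (a joint): Yellow (focus lock) round key, 30 mm across. Its unit's collar stands on the key box; the three units swap places among the box's three stations. Travel in m: 0 up, 0.006 fully down. Needs about 2.5 N all the way and stays down once pressed.
- yellow_top (a point): Centre of the yellow key's top face, 50 mm above the table when up, 44 mm when down.
- green_key (a joint): Green (shutter) round key, 30 mm across. Its unit's collar stands on the key box; the three units swap places among the box's three stations. Travel in m: 0 up, 0.006 fully down. Sprung: 1.6 N to start, 4 N fully down, comes up when let go.
- green_top (a point): Centre of the green key's top face, 50 mm above the table when up, 44 mm when fully down.
- green_unit: The fixed unit of the green key: aluminium collar 42 mm across and the key in it. Origin on the key box's top, 30 mm above the table, on the key's axis. The collar tops out 36 mm above the table.
- red_key (a joint): Red (cancel) round key, 30 mm across. Its unit's collar stands on the key box; the three units swap places among the box's three stations. Travel in m: 0 up, 0.006 fully down; sprung like the green one. Not to be pressed.
- red_top (a point): Centre of the red key's top face, 50 mm above the table.
- ring_foot: The glass ring foot to be photographed, 60 mm across, 22 mm high, loose on the light panel. Origin under its centre. Stays where it is.
- amber_vial: Loose brown vial with a white cap, 38 mm across, 67 mm high, standing in front between the photo stand and the key box. Origin under its centre.
- white_vial: Loose white plastic vial, 38 mm across, 56 mm high, standing farther back between the two. Origin under its centre.
- find_stone: Loose spiky brown stone, 34 (x) x 47 (y) x 32 mm high, between the photo stand and the key box. Origin under its centre.

How it is judged:
On the way, in this order (a step that is already met when the one before it is completed fails the run):
1. the rocker switch is tipped on (value of joint rocker above 0.2 rad), for 0.2 s.
2. the yellow key is pressed down (value of joint yellow_key above 0.0045 m), for 0.2 s.
3. the green key is pressed down and held (value of joint green_key above 0.0045 m and contact force between the fingers and green_unit above 0.5 N), for 0.3 s.
At the end, for the whole second after the job is handed in: The program has ended with the fingers holding the green key at least 4.5 of its 6 mm down (more than 0.5 N between fingers and key); the rocker is on (above 0.2 of 0.28 rad), the yellow key is at least 4.5 mm down, the red key is up (under 2 mm) (all of step 3 and value of joint rocker above 0.2 rad and value of joint yellow_key above 0.0045 m and value of joint red_key below 0.002 m); the arm keeps its last pose, push and grip.
It fails at once if the yellow or green key pressed (over 2 mm) while the light is off (value of joint any of yellow_key, green_key above 0.002 m and not (value of joint rocker above 0.2 rad)).
It fails at once if the green key pressed (over 2 mm) before the yellow key is down (value of joint green_key above 0.002 m and not (value of joint yellow_key above 0.0045 m)).
It fails at once if the red key pressed (over 2 mm) (value of joint red_key above 0.002 m).
It fails at once if the ring foot lifted, carried or shifted by over 15 mm (distance of ring_foot from where it was at the start of the episode above 0.015 m).
It fails at once if a vial or the stone lifted, carried or shifted by over 20 mm (distance of any of amber_vial, white_vial, find_stone from where it was at the start of the episode above 0.02 m).
It also fails if it takes over 48 s, if anything falls off the work surface, if the arm or the gripper's body presses on something with over 40 N, if the wrist force passes 120 N, or if a joint passes its speed limit or range.

## Working session

There is one attempt and no reset: what is moved stays moved. The work goes in short steps, Python scripts to look and compute and a tool call to move; the robot and the scene stay as the last step left them, time stands still between calls to the robot, and variables do not carry over. Pictures are saved under pics/ and viewed, and the job is handed in when it is done.

Besides the shell and the picture viewer there is one more tool, called after "Request:" as name(argument=value, ...), one argument or row to a line, values as JSON. drive_tool: Moves the arm, as the interface text tells. Its arguments: {"type":"object","properties":{"increments":{"type":"array"}},"required":["increments"]}

```bash
mkdir -p pics; ls; python3 - <<'E'
from station import env
import cv2
s=env.get_state();print(s)
for n in ["scene","side","wrist"]:
    print(n,env.camera_info(n))
    cv2.imwrite(f"pics/{n}0.png",env.get_image(n)[:,:,::-1])
E
```

```text
pics
{'t': 0.0, 'joint_pos': array([ 1.20030197,  0.7070784 , -0.02760497,  1.48497089,  0.02199147,
        0.95089068, -0.07547748]), 'qd': array([ 0.00109163,  0.00179562,  0.00157511,  0.00098991, -0.00184667,
       -0.00010723,  0.00034104]), 'joint_torque': array([ 5.15144129e-04, -8.83222604e+01,  1.23438701e+00, -2.36173832e+01,
        1.68323965e-02,  6.51438066e-03,  5.74192427e-06]), 'position': array([ 0.18558505, -0.54396538,  0.23084831]), 'tool_rot': array([ 9.86516400e-01,  1.63661600e-01, -1.01907900e-04, -5.12511362e-04]), 'ft_force': array([ 0.43580647,  0.04522304, -0.50928927]), 'wrist_torque': array([-0.02108074,  0.03619997, -0.00618224]), 'gripper_width': 0.08531584366764731}
scene {'intrinsics': array([[369.9780008 ,   0.        , 320.73548268],
       [  0.        , 369.9780008 , 199.5068353 ],
       [  0.        ,   0.        ,   1.        ]]), 'dist': array([-0.06662042,  0.        ,  0.        ,  0.        ,  0.        ]), 'rvec': array([ 0.68090669, -2.42396704,  1.40297752]), 'tvec': array([0.45435198, 0.18320436, 0.83442506])}
side {'intrinsics': array([[364.97843071,   0.        , 322.31783038],
       [  0.        , 364.97843071, 197.46322501],
       [  0.        ,   0.        ,   1.        ]]), 'dist': array([-0.06482473,  0.        ,  0.        ,  0.        ,  0.        ]), 'rvec': array([ 2.11057215, -0.31308662,  0.15352091]), 'tvec': array([-0.48909959,  0.14801337,  0.73953004])}
wrist {'intrinsics': array([[283.97014062,   0.        , 323.3562908 ],
       [  0.        , 283.97014062, 200.42521588],
       [  0.        ,   0.        ,   1.        ]]), 'dist': array([-0.0276342,  0.       ,  0.       ,  0.       ,  0.       ]), 'rvec': array([-2.36219198,  1.68736339,  0.24124742]), 'tvec': array([-0.57466203, -0.03746234,  0.3801709 ])}
```

View pics/scene0.png

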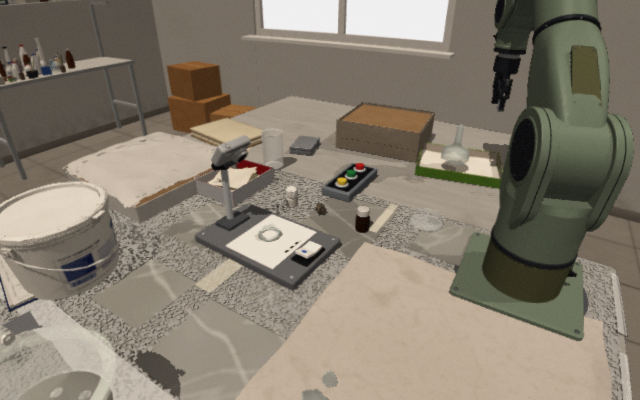

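View pics/side0.png

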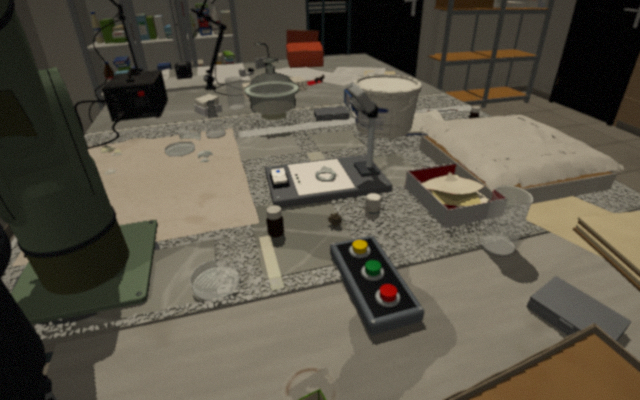

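View pics/wrist0.png

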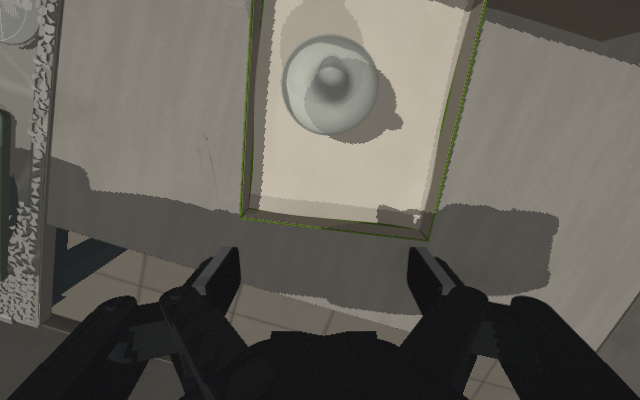

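The scene view shows the stand at about (268,243), with the rocker near (308,252). The key row is yellow (342,183), green (351,174), red (359,167). In the side view the keys are at (360,246), (373,268) and (389,292). I'll enlarge these.

```bash
python3 - <<'E'
import cv2
a=cv2.imread("pics/scene0.png");b=cv2.imread("pics/side0.png")
def c(im,x,y,w,h,k,n): cv2.imwrite(f"pics/{n}.png",cv2.resize(im[y:y+h,x:x+w],None,fx=k,fy=k,interpolation=cv2.INTER_CUBIC))
c(a,280,150,100,75,8,"c1") ; c(a,260,220,90,70,8,"c2"); c(b,325,230,100,75,8,"c3"); c(b,260,150,100,60,8,"c4")
E
```

```text
(no output)
```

View pics/c1.png

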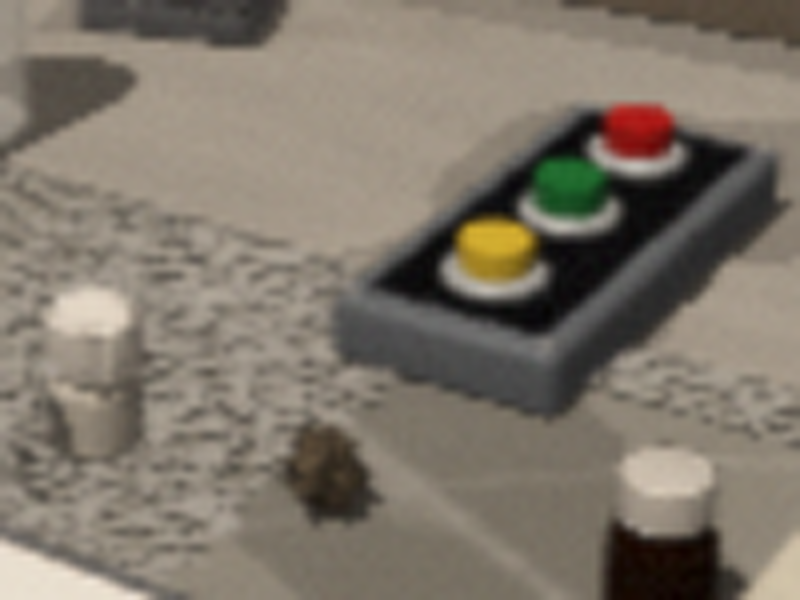

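View pics/c2.png

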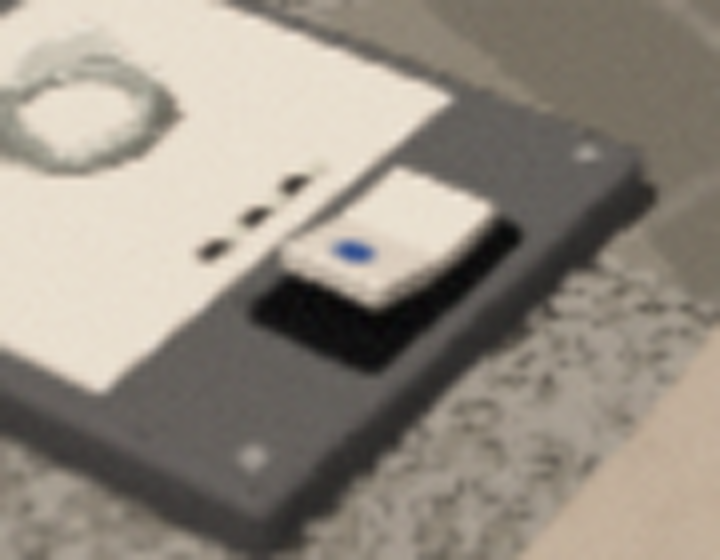

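View pics/c3.png

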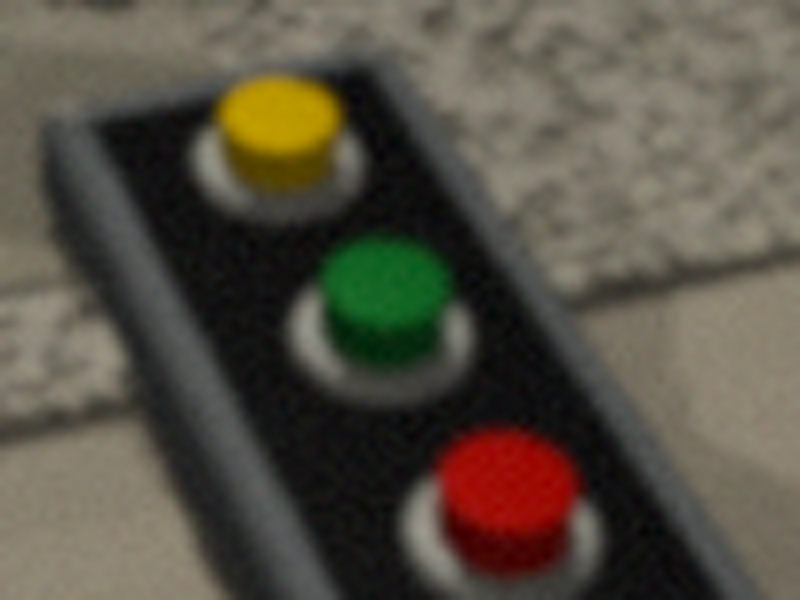

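View pics/c4.png

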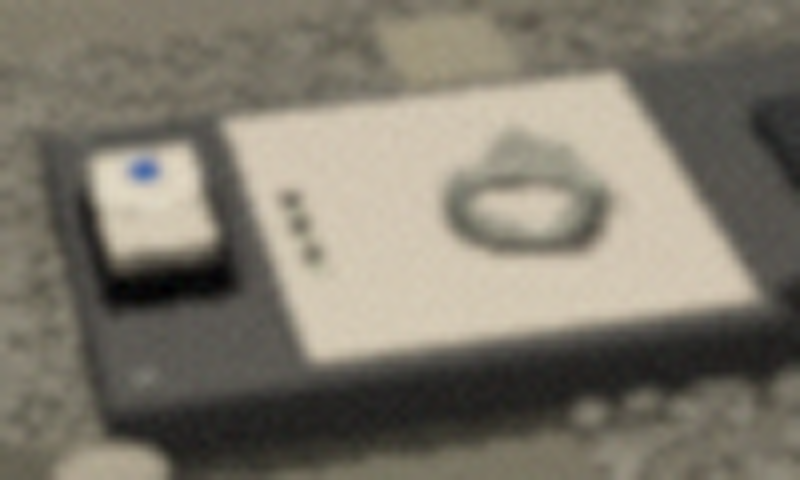

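```bash
cat > h.py <<'E'
import numpy as np,cv2
from station import env
def ray(cam,p,info=None):
    i=info or env.camera_info(cam)
    u=cv2.undistortPoints(np.array([[p]],float),i["intrinsics"],i["dist"])[0,0]
    R=cv2.Rodrigues(i["rvec"])[0]; o=-R.T@i["tvec"]; d=R.T@np.array([u[0],u[1],1]); return o,d/np.linalg.norm(d)
def onz(cam,p,z,info=None):
    o,d=ray(cam,p,info); return o+d*(z-o[2])/d[2]
def tri(rs):
    A=sum(np.eye(3)-np.outer(d,d) for o,d in rs); b=sum((np.eye(3)-np.outer(d,d))@o for o,d in rs); return np.linalg.solve(A,b)
E
python3 - <<'E'
from h import *
np.set_printoptions(precision=4,suppress=True)
for n,a,b,z in [("dot",(304.1,251.4),(278.1,171.3),.045),("yel",(342.2,179.4),(360,244.4),.05),("grn",(351.4,171.75),(373.25,265.1),.05),("red",(360,164.75),(388.5,289.4),.05)]:
    print(n,tri([ray("scene",a),ray("side",b)]),onz("scene",a,z),onz("side",b,z))
for n,a,z in [("amber",(363.4,209.25),.067),("white",(291.5,189),.056),("stone",(321,210),.016),("screwL",(291.5,277.3),.024),("screwR",(333.2,239.2),.024)]: print(n,onz("scene",a,z))
print("side screw",onz("side",(278,197),.024), "white",onz("side",(373,198),.056),"amber",onz("side",(274.4,210),.067),"stone",onz("side",(335,220),.016))
print("ring",onz("side",(326,174),.035),onz("scene",(270,234),.035))
E
```

```text
dot [0.4469 0.2162 0.0437] [0.444  0.2182 0.045 ] [0.4482 0.2154 0.045 ]
yel [ 0.543  -0.1472  0.0474] [ 0.5374 -0.1405  0.05  ] [ 0.5445 -0.1483  0.05  ]
grn [ 0.5437 -0.2112  0.048 ] [ 0.538  -0.2049  0.05  ] [ 0.5459 -0.2113  0.05  ]
red [ 0.544  -0.2754  0.0484] [ 0.5381 -0.2691  0.05  ] [ 0.5469 -0.2749  0.05  ]
amber [0.3939 0.0118 0.067 ]
white [0.6284 0.0039 0.056 ]
stone [0.5281 0.0025 0.016 ]
screwL [0.4325 0.2862 0.024 ]
screwR [0.4241 0.1166 0.024 ]
side screw [0.4282 0.118  0.024 ] white [ 0.6326 -0.0059  0.056 ] amber [ 0.4013 -0.002   0.067 ] stone [ 0.5381 -0.0097  0.016 ]
ring [0.5734 0.1779 0.035 ] [0.5615 0.1941 0.035 ]
```

The row order is yellow, green, red, and yellow is the key nearest the stand. I'll close the fingers and move over the keys first, to check them with the wrist camera.

Request:
drive_tool(
  increments=[
    {"fingers": 255, "dp": [4, 3.5, 0], "turn": [0, 0, 0]},
    {"fingers": 255, "dp": [4, 3.5, 0], "turn": [0, 0, 0]},
    {"fingers": 255, "dp": [4, 3.5, 0], "turn": [0, 0, 0]},
    {"fingers": 255, "dp": [4, 3.5, 0], "turn": [0, 0, 0]},
    {"fingers": 255, "dp": [4, 3.5, 0], "turn": [0, 0, 0]},
  ],
)

```text
t: 0.78
position: [0.3868, -0.3679, 0.2312]
tool_rot: [0.987, 0.164, -0.0, -0.0]
ft_force: [0.5, -1.1, 0.3]
gripper_width: 0.0003
```

Request:
drive_tool(
  increments=[
    {"fingers": 255, "dp": [3, 4, 0], "turn": [0, 0, 0]},
    {"fingers": 255, "dp": [3, 4, 0], "turn": [0, 0, 0]},
    {"fingers": 255, "dp": [3, 4, 0], "turn": [0, 0, 0]},
    {"fingers": 255, "dp": [3, 4, 0], "turn": [0, 0, 0]},
    {"fingers": 255, "dp": [0, 0, 0], "turn": [0, 0, 0]},
  ],
)

```text
t: 1.4
position: [0.5074, -0.2057, 0.2309]
tool_rot: [0.986, 0.166, 0.0, -0.001]
ft_force: [0.5, -1.0, 0.3]
gripper_width: -0.0002
```

```bash
python3 - <<'E'
from h import *
import json
s=env.get_state();print(s["t"],s["position"],s["tool_rot"],s["gripper_width"],s["joint_pos"])
i=env.camera_info("wrist"); im=env.get_image("wrist")
print("cam",-cv2.Rodrigues(i["rvec"])[0].T@i["tvec"])
json.dump({k:np.array(v).tolist() for k,v in i.items()},open("w1.json","w"))
cv2.imwrite("pics/w1.png",im[:,:,::-1])
E
```

```text
1.4 [ 0.50743459 -0.20570947  0.23086846] [ 9.86076236e-01  1.66291836e-01  2.44860496e-04 -7.88901652e-04] -0.0001667813088284484 [ 0.30305789  0.66663395  0.04648714  1.58822839 -0.0391329   0.88796809
 -0.87234777]
cam [ 0.57415077 -0.18293872  0.37485124]
```

View pics/w1.png

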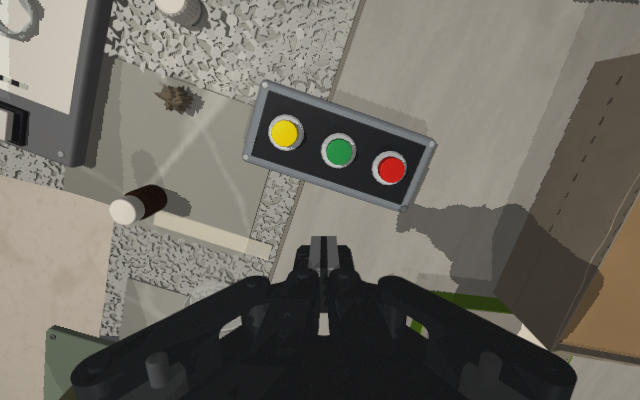

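The wrist view shows yellow at (285,133), green at (339,152) and red at (391,169), with the closed fingertips at (323,240).

```bash
python3 - <<'E'
from h import *
import json
i={k:np.array(v) for k,v in json.load(open("w1.json")).items()}
np.set_printoptions(precision=4,suppress=True)
for n,w,a,b in [("yel",(284.7,133),(342.2,179.4),(360,244.4)),("grn",(338.7,151.5),(351.4,171.75),(373.25,265.1)),("red",(391,169),(360,164.75),(388.5,289.4))]:
    print(n,onz("wrist",w,.05,i),tri([ray("wrist",w,i),ray("scene",a),ray("side",b)]))
for n,w,z in [("amber",(122,212),.067),("stone",(177,98),.016),("screw",(60,154),.024)]: print(n,onz("wrist",w,z,i))
E
```

```text
yel [ 0.545  -0.1467  0.05  ] [ 0.5437 -0.1468  0.0471]
grn [ 0.5456 -0.2107  0.05  ] [ 0.5443 -0.2111  0.0477]
red [ 0.5467 -0.2747  0.05  ] [ 0.545  -0.2754  0.048 ]
amber [0.3997 0.0043 0.067 ]
stone [ 0.5391 -0.0078  0.016 ]
screw [0.4262 0.1179 0.024 ]
```

Request:
drive_tool(
  increments=[
    {"fingers": 255, "dp": [-0.5, 5, 0], "turn": [0, 0, 0]},
    {"fingers": 255, "dp": [-0.5, 5, 0], "turn": [0, 0, 0]},
    {"fingers": 255, "dp": [-0.5, 5, 0], "turn": [0, 0, 0]},
    {"fingers": 255, "dp": [-0.5, 5, -1], "turn": [0, 0, 0]},
    {"fingers": 255, "dp": [-1, 5, -1], "turn": [0, 0, 0]},
  ],
)

```text
t: 2.08
position: [0.4754, 0.0411, 0.2111]
tool_rot: [0.987, 0.163, 0.0, 0.0]
ft_force: [2.3, 0.7, -0.6]
gripper_width: -0.0004
```

Request:
drive_tool(
  increments=[
    {"fingers": 255, "dp": [-1, 5, -1], "turn": [0, 0, 0]},
    {"fingers": 255, "dp": [-1, 5, -1], "turn": [0, 0, 0]},
    {"fingers": 255, "dp": [-1, 4, -1], "turn": [0, 0, 0]},
    {"fingers": 255, "dp": [0, 0, 0], "turn": [0, 0, 0]},
  ],
)

```text
t: 2.58
position: [0.4448, 0.1823, 0.1807]
tool_rot: [0.986, 0.165, -0.001, -0.0]
ft_force: [0.4, -1.2, -0.0]
gripper_width: 0.0001
```

```bash
python3 - <<'E'
from h import *
import json
s=env.get_state();print(s["t"],s["position"],s["tool_rot"],s["ft_force"],s["joint_pos"])
i=env.camera_info("wrist"); im=env.get_image("wrist")
json.dump({k:np.array(v).tolist() for k,v in i.items()},open("w2.json","w"))
cv2.imwrite("pics/w2.png",im[:,:,::-1])
E
```

```text
2.575 [0.44480557 0.1823187  0.18065264] [ 9.86275032e-01  1.65109536e-01 -6.12618815e-04 -1.66676107e-04] [ 0.35955392 -1.17014732 -0.00246611] [-0.51978518  0.65350931  0.11319763  1.88851928 -0.12177692  0.60723783
 -1.56858427]
```

View pics/w2.png

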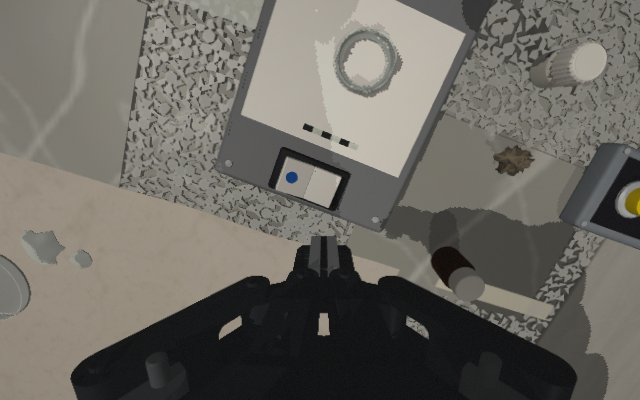

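In this wrist view the blue dot is at (291.5,177.5), with the panel screws at (228,163) and (376,220).

```bash
python3 - <<'E'
from h import *
import json
i={k:np.array(v) for k,v in json.load(open("w2.json")).items()}
for n,w,z in [("dot",(291.5,177.5),.045),("s1",(228,163),.024),("s2",(376,220),.024),("ring",(365,62),.035)]: print(n,onz("wrist",w,z,i))
E
```

```text
dot [0.44696966 0.21676469 0.045     ]
s1 [0.43502722 0.28637519 0.024     ]
s2 [0.42670894 0.11327899 0.024     ]
ring [0.57228319 0.18510423 0.035     ]
```

Request:
drive_tool(
  increments=[
    {"fingers": 255, "dp": [0.2, 3.7, -2.5], "turn": [0, 0, 0]},
    {"fingers": 255, "dp": [0, 0, -5], "turn": [0, 0, 0]},
    {"fingers": 255, "dp": [0, 0, -4.5], "turn": [0, 0, 0]},
    {"fingers": 255, "dp": [0, 0, 0], "turn": [0, 0, 0]},
    {"fingers": 255, "dp": [0, 0, 0], "turn": [0, 0, 0]},
  ],
)

```text
t: 3.25
position: [0.4486, 0.2171, 0.0629]
tool_rot: [0.987, 0.163, 0.001, -0.0]
ft_force: [-0.2, -0.2, -0.3]
gripper_width: -0.0
```

```bash
python3 - <<'E'
from h import *
s=env.get_state();print(s["t"],s["position"],s["ft_force"])
im=env.get_image("side")[150:210,250:350,::-1]
cv2.imwrite("pics/s3.png",cv2.resize(im,None,fx=7,fy=7,interpolation=cv2.INTER_CUBIC))
E
```

```text
3.25 [0.44861171 0.21711622 0.06291203] [-0.20905275 -0.21154092 -0.30413535]
```

View pics/s3.png

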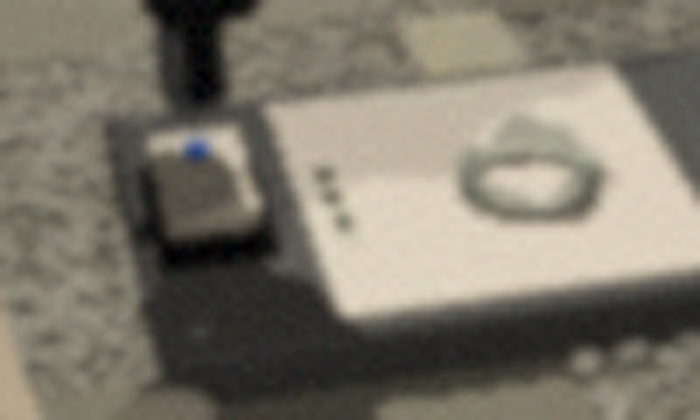

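The crop shows the fingertip at (197,105), just above the blue dot at (196,150). I'll press in small steps.

Request:
drive_tool(
  increments=[
    {"fingers": 255, "dp": [0, 0.2, -1.3], "turn": [0, 0, 0]},
    {"fingers": 255, "dp": [0, 0, -0.5], "turn": [0, 0, 0]},
    {"fingers": 255, "dp": [0, 0, -0.4], "turn": [0, 0, 0]},
    {"fingers": 255, "dp": [0, 0, 0], "turn": [0, 0, 0]},
  ],
)

```text
t: 3.8
position: [0.4478, 0.2201, 0.0398]
tool_rot: [0.987, 0.164, 0.0, -0.0]
ft_force: [-2.4, 2.1, 15.2]
gripper_width: -0.0
```

The 15 N force at z = 39.8 mm means the rocker has reached its stop. I'll hold briefly, lift, and check with a picture.

Request:
drive_tool(
  increments=[
    {"fingers": 255, "dp": [0, 0, 0], "turn": [0, 0, 0]},
    {"fingers": 255, "dp": [0, 0, 0], "turn": [0, 0, 0]},
    {"fingers": 255, "dp": [0, 0, 4], "turn": [0, 0, 0]},
    {"fingers": 255, "dp": [0, -3, 5], "turn": [0, 0, 0]},
    {"fingers": 255, "dp": [0, -4, 4], "turn": [0, 0, 0]},
  ],
)

```text
t: 4.42
position: [0.4475, 0.1493, 0.1708]
tool_rot: [0.986, 0.164, 0.0, -0.0]
ft_force: [0.6, 0.6, 0.9]
gripper_width: -0.0001
```

```bash
python3 - <<'E'
from h import *
s=env.get_state();print(s["t"],s["position"],s["ft_force"])
im=env.get_image("scene")[220:290,255:355,::-1]
cv2.imwrite("pics/s4.png",cv2.resize(im,None,fx=7,fy=7,interpolation=cv2.INTER_CUBIC))
im=env.get_image("side")[150:210,250:350,::-1]
cv2.imwrite("pics/s5.png",cv2.resize(im,None,fx=7,fy=7,interpolation=cv2.INTER_CUBIC))
E
```

```text
4.425 [0.44749766 0.14928889 0.17080425] [0.62586009 0.646601   0.88051782]
```

View pics/s4.png

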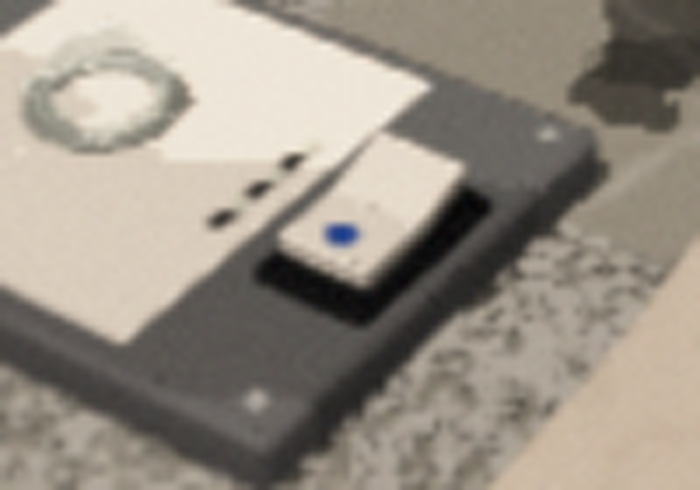

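View pics/s5.png

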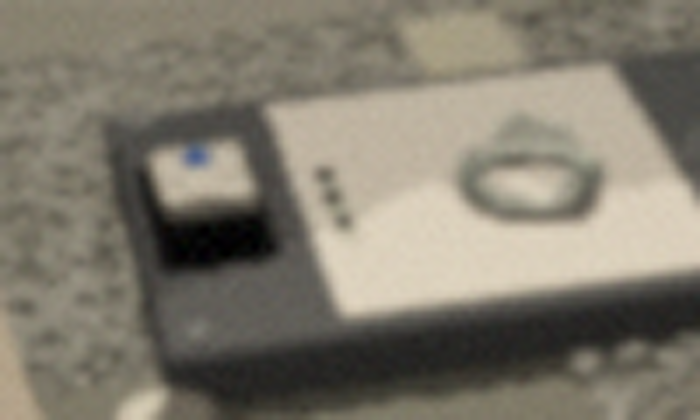

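The rocker is on: its plain half is now raised and the dotted half is level (blue dot at (341,234) in the scene crop). Next is the yellow key.

Request:
drive_tool(
  increments=[
    {"fingers": 255, "dp": [1.6, -4.9, 0], "turn": [0, 0, 0]},
    {"fingers": 255, "dp": [1.6, -4.9, 0], "turn": [0, 0, 0]},
    {"fingers": 255, "dp": [1.6, -4.9, 0], "turn": [0, 0, 0]},
    {"fingers": 255, "dp": [1.6, -4.9, 0], "turn": [0, 0, 0]},
    {"fingers": 255, "dp": [1.6, -4.9, 0], "turn": [0, 0, 0]},
  ],
)

```text
t: 5.15
position: [0.5279, -0.0966, 0.1689]
tool_rot: [0.987, 0.164, -0.0, -0.0]
ft_force: [0.9, 0.7, 0.2]
gripper_width: -0.0006
```

Request:
drive_tool(
  increments=[
    {"fingers": 255, "dp": [1.7, -5, 0], "turn": [0, 0, 0]},
    {"fingers": 255, "dp": [0, 0, -5], "turn": [0, 0, 0]},
    {"fingers": 255, "dp": [0, 0, -4.5], "turn": [0, 0, 0]},
    {"fingers": 255, "dp": [0, 0, 0], "turn": [0, 0, 0]},
    {"fingers": 255, "dp": [0, 0, 0], "turn": [0, 0, 0]},
  ],
)

```text
t: 5.78
position: [0.5452, -0.1452, 0.0756]
tool_rot: [0.987, 0.164, 0.001, 0.0]
ft_force: [0.7, 0.4, 0.4]
gripper_width: -0.0001
```

```bash
python3 - <<'E'
from h import *
s=env.get_state();print(s["t"],s["position"],s["ft_force"])
im=env.get_image("side")[220:320,320:440,::-1]
cv2.imwrite("pics/s6.png",cv2.resize(im,None,fx=5,fy=5,interpolation=cv2.INTER_CUBIC))
E
```

```text
5.775 [ 0.54522081 -0.1451737   0.075633  ] [0.74853852 0.43828009 0.41105372]
```

View pics/s6.png

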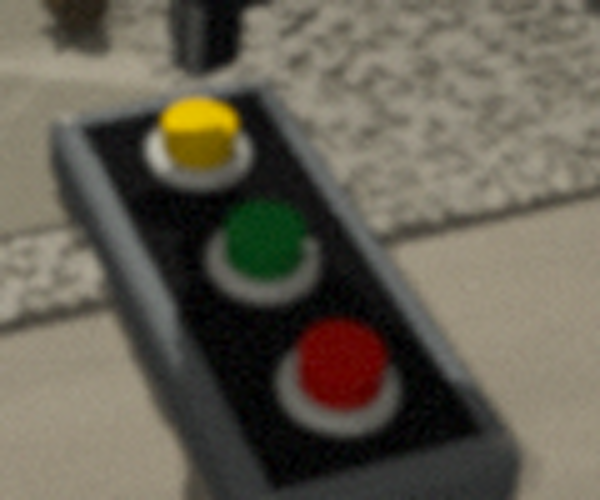

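The fingertip at (207,65) is above the yellow key at (200,118), so I'll press.

Request:
drive_tool(
  increments=[
    {"fingers": 255, "dp": [0, -0.2, -2], "turn": [0, 0, 0]},
    {"fingers": 255, "dp": [0, 0, -0.6], "turn": [0, 0, 0]},
    {"fingers": 255, "dp": [0, 0, -0.6], "turn": [0, 0, 0]},
    {"fingers": 255, "dp": [0, 0, 0], "turn": [0, 0, 0]},
    {"fingers": 255, "dp": [0, 0, 0], "turn": [0, 0, 0]},
  ],
)

```text
t: 6.45
position: [0.5451, -0.1473, 0.0439]
tool_rot: [0.987, 0.164, 0.001, 0.0]
ft_force: [-5.5, -0.3, 21.4]
gripper_width: -0.0002
```

There's a hard stop at z = 43.9 mm with 21 N, so the key is fully down. Lifting, then moving over the green key.

Request:
drive_tool(
  increments=[
    {"fingers": 255, "dp": [0, 0, 0], "turn": [0, 0, 0]},
    {"fingers": 255, "dp": [0, 0, 3.5], "turn": [0, 0, 0]},
    {"fingers": 255, "dp": [0, -3.2, 0], "turn": [0, 0, 0]},
    {"fingers": 255, "dp": [0, -3.2, 0], "turn": [0, 0, 0]},
    {"fingers": 255, "dp": [0, 0, 0], "turn": [0, 0, 0]},
  ],
)

```text
t: 7.08
position: [0.5444, -0.2137, 0.0779]
tool_rot: [0.987, 0.162, 0.0, 0.001]
ft_force: [0.0, 0.8, -0.5]
gripper_width: -0.0004
```

```bash
python3 - <<'E'
from h import *
s=env.get_state();print(s["t"],s["position"],s["ft_force"])
im=env.get_image("side")[220:320,320:440,::-1]
cv2.imwrite("pics/s7.png",cv2.resize(im,None,fx=5,fy=5,interpolation=cv2.INTER_CUBIC))
E
```

```text
7.075 [ 0.54444384 -0.21367898  0.07790919] [ 0.00297465  0.81441173 -0.4589298 ]
```

View pics/s7.png

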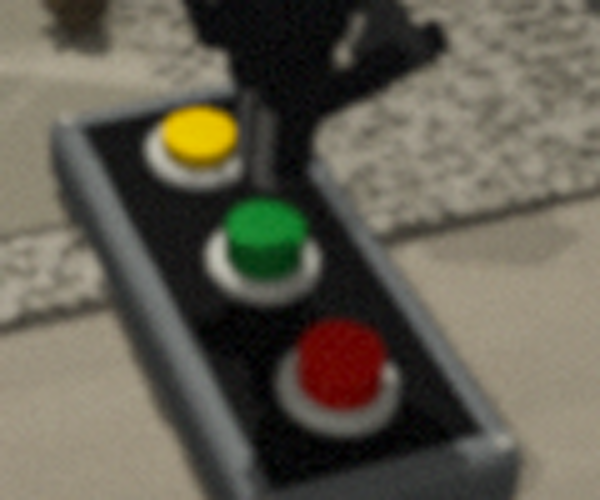

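Yellow has stayed down: its top at (200,130) is lower than before. Green and red are still up, and the fingers are over green, so I'll press and hold it.

Request:
drive_tool(
  increments=[
    {"fingers": 255, "dp": [0, 0.2, -2.2], "turn": [0, 0, 0]},
    {"fingers": 255, "dp": [0, 0, -0.6], "turn": [0, 0, 0]},
    {"fingers": 255, "dp": [0, 0, -0.6], "turn": [0, 0, 0]},
    {"fingers": 255, "dp": [0, 0, -0.1], "turn": [0, 0, 0]},
    {"fingers": 255, "dp": [0, 0, 0], "turn": [0, 0, 0]},
  ],
)

```text
t: 7.75
position: [0.545, -0.2085, 0.0438]
tool_rot: [0.986, 0.164, 0.0, -0.0]
ft_force: [-5.7, 6.6, 22.8]
gripper_width: -0.0001
```

Request:
drive_tool(
  increments=[
    {"fingers": 255, "dp": [0, 0, 0], "turn": [0, 0, 0]},
    {"fingers": 255, "dp": [0, 0, 0], "turn": [0, 0, 0]},
    {"fingers": 255, "dp": [0, 0, 0], "turn": [0, 0, 0]},
    {"fingers": 255, "dp": [0, 0, 0], "turn": [0, 0, 0]},
  ],
)

```text
t: 8.25
position: [0.545, -0.2085, 0.0437]
tool_rot: [0.986, 0.164, 0.0, -0.0]
ft_force: [-6.2, 5.6, 23.4]
gripper_width: -0.0001
```

```bash
python3 - <<'E'
from h import *
im=env.get_image("side")[140:320,250:440,::-1]
s=env.get_state();print(s["t"],s["position"],s["ft_force"])
cv2.imwrite("pics/s8.png",cv2.resize(im,None,fx=3.3,fy=3.3,interpolation=cv2.INTER_CUBIC))
E
```

```text
8.3 [ 0.54501174 -0.20854526  0.04376598] [-6.47728633  6.21765521 23.78788195]
```

View pics/s8.png

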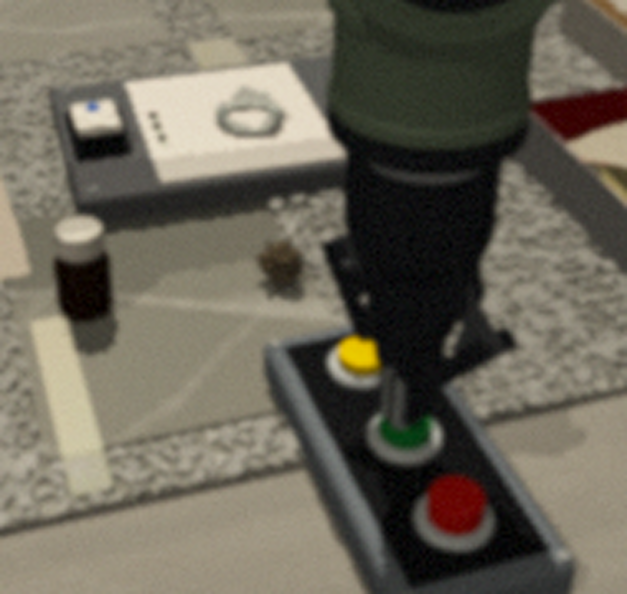

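The view shows green held down under the fingers at (405,425), yellow down at (360,353), red up at (456,500) and the rocker still on. Handing in now.

```bash
python3 -c "
from station import env
env.sign_off()"
```

```text
the job is handed in; nothing more can be done
```

The record photograph sequence is done and handed in at about 8.3 s, with the closed fingers still holding the green shutter key down.

- **Rocker:** I pressed the dotted half until it stopped at z ≈ 40 mm with about 15 N. A picture afterwards showed the plain half raised, so the light switch is on.
- **Yellow key:** I pressed it to its stop at 43.9 mm with about 21 N. A picture showed it stayed down after I lifted off.
- **Green key:** I pressed it to its stop at 43.8 mm and held it for over 0.5 s. The force was steady at about 23 N when I handed in.

In the last side picture the rocker was on, yellow was down, green was held and red was up. The ring foot, stone and amber vial looked undisturbed. The white vial was hidden behind the arm in that view, but the arm never went near it.

The only disagreement was in finding the positions. The scene and side cameras differed by up to about 10 mm, and the wrist camera settled it. No check failed.

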